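# Hang the sauce pail on the rail hook

### The arm

A 7-joint arm with a two-finger parallel gripper is mounted at the origin on the work surface. World frame = base frame: x ahead of the robot, y to its left, z up, the work surface at z = 0. Lengths are in m, angles in rad, forces in N, time in s.
With the tool pointing down it reaches from about 0.35 to 0.775 m from the base axis. Payload 3.1 kg.
Tool frame: the origin (TCP) lies midway between the tips of the shut fingers; the grasp point (between the pads) lies bot.grasp_offset behind it (bot.grasp_offset is the distance from the TCP to the grasp point, in m); z points along the fingers, y is the line along which they close (so a half turn about z gives the same grasp; the last joint's range is limited). The gripper opens to 85 mm and grips with 20 to 120 N. Pads are 22 mm wide; open, the fingers measure 114 mm over their backs; the gripper's body (76 mm by 85 mm) begins 54 mm behind the grasp point. The pads swing forward as they close: fully open they stand 13 mm farther back than shut.
Start: joints at [1.075, 0.311, 0.014, 1.512, -0.004, 1.319, -0.027], TCP at [0.241, -0.494, 0.231] pointing down, gripper open.
Joint ranges: [-2.7, 2.7], [-0.3, 1.91], [-1.27, 1.3], [0.12, 2.57], [-1.44, 4.58], [0.2, 2.03], [-3.05, 3.05]. Speed limits (rad/s): [2.79, 2.79, 3.14, 3.14, 3.14, 3.14, 3.14].

### API

Orientations are given as a unit quaternion [x, y, z, w].
In Python, from station import bot, optics, regions_of gives the robot as it stands. The module is installed in compiled form; this text tells all that it offers.
- The arm moves only by the tool apply_moves, never from a script. Its argument "moves" is a list of rows, each an object of numbers: "rx", "ry", "rz": the turn, a rotation vector about the tool's x, y, z scaled (see below); "dx", "dy", "dz": the shift along the tool's x, y, z scaled (see below); "jaw": the opening, from -1 (shut) to 1 (fully open). A call has 1 to 5 rows; each row shifts and turns the commanded pose from where the row before left it, along the tool's axes as they then stand; what a row does not reach is not made up. The controller multiplies each number of a shift by 25 mm and each number of a turn by 8 degrees. A row lasts 1/10 s, in which the tool goes at most 50 mm and 8.59 degrees, less where a joint would pass 70% of its speed; a pose out of reach is approached as far as the arm can. A call with a number of a shift or a turn outside -1 to 1 is refused whole. A call with a gripper value outside its range is refused whole. The fingers move at their own pace and stop on an object; "squeeze" is the grip in N (left out, the last holds). Time passes only in rows, so rows that do not move let the fingers close. It gives the time, the measured TCP pose, the force, the opening and the grip force at its end, in the units of the state.
- bot.sense(): the state, without advancing time (a new reading comes with each control period).
- optics.get_image(name): name is "scene" or "top" or "wrist"; returns the picture (384x512x3 uint8, red, green, blue); there is no depth.
- optics.camera_info(name): a dict with "vertical_fov" (degrees; the focal length in pixels is half the picture's height over the tangent of half this angle, whatever the lens; pixels are square), "cx", "cy" (the principal point, pixels), "rvec" (rotation vector, rad) and "tvec" (3), from world to camera coordinates, as OpenCV has them. Camera axes: x right, y down, z forward; pixel columns grow to the right and rows downward; lengths in m; the calibration is good to about 2 mm. A picture is of the moment at which its call begins: read the wrist's pose just before it. camera_info takes no time and is no camera call; for the wrist camera it gives the pose at the moment of the call.
- bot.finish_job(): hands the job in; it is judged then, once.
Trained networks look in the newest picture that a camera, given by its name, has taken for a name from the list of things; names that differ only in an ending like _2 or _b are one class to them, and where a whole thing is asked for, a point or a joint stands for the part that bears it (a point fixed in the world has none). Each returns a list of dicts, best first, with "p" (0 to 1); they miss things now and then, are a little off and sometimes report something else, mostly with a low value. They report only what shows in the picture. A call takes as long as a camera call.
- regions_of(target, camera): "pixels" (384x512 bool, what is visible of it) and "uv" ([column, row] in pixels, amid what is visible of it).
The state is a dict: "t": time; "joints": joint angles; "joint_velocities": joint speeds; "joint_torque": joint torques, N m; "tool_pos": TCP position; "ee_rot": TCP orientation; "force": force on the tool from outside, world axes, zero at the start; "ft_torque": the same for the moment, N m; "gripper_width": opening from 0.0 (shut) to 1.0 (fully open); "grip_force": force on a finger pad.
Only numpy, scipy, OpenCV 4.12 (cv2) and the standard library are available. Lean on these libraries where they do the work, as an engineer would, in place of code of your own. Each camera call takes 0.05 s, during which the arm holds its last target. There are 200 camera calls.

### The job

Raise the flat-lying bail of the lidded sauce pail upright while the pail stays standing where it is, then carry the pail upright by its bail and hang it on the big flat-bar hook of the rail. Lower it gently, feeling for the hook, until the hook carries the weight, and only then let go: it must neither drop onto the hook nor be pressed hard on it. Leave it hanging still and level in the hook's seat, with everything else on the counter left where it is.

Things in the scene. Friction and masses are not known exactly. Their poses are not given: they have to be found in the camera images.
- pail_center (a point): centre (half-way up) of a round lidded stainless pail, 131 mm across the lid, 104 mm high, standing on the counter; 0.4 to 0.75 kg with its unknown contents. z is up the pail. The bail's two pivots lie 40 mm above this point, at +-75 mm along the pail's y axis; at the start the bail lies flat towards the pail's -x side, roughly towards the robot
- bail (a joint): swing angle of the pail's wire bail (rad): 0 = lying flat and level on stop lugs, towards the pail's -x side; 1.57 = upright; goes on to 2.7. It swings easily on its pivots and falls back if let go
- bail_crown (a point): middle of the bail's hand grip: a black plastic tube 14 mm thick and 100 mm long along y, turning freely on the bail's wire, 105 mm from the pivot line. Flat, its middle is 92 mm above the counter and its side 32 mm clear of the lid's edge; upright, it is 197 mm above the pail's underside. Held about 30 mm beside the middle, it leaves room for the hook
- hook_root (a point): point on the rail's axis, 260 mm above the counter, where the big hook is clamped; the hook reaches out along -x, y runs along the rail. A stiff flat steel bar 16 mm wide: with the hook level, its V-shaped seat takes the middle of the bail's grip 79 mm out and 26 mm lower than this point; the upturned tip ends 102 mm out, 9 mm lower; the mouth is 40 mm wide. See also rack
- rack: rail stand: 16 mm tube along its y axis, 260 mm up, on two posts 310 mm to either side; origin on the counter midway. A strainer and a turner hang near its ends. The big hook was clamped by hand, tip up or down by as much as 0.27 rad about the rail: its seat may be up to 21 mm, its tip up to 27 mm higher or lower than level. No reading shows this: feel for the seat. All fixed
- tin: low round lidded tin without a bail, 126 mm across, 60 mm high; origin at its underside. Leave it alone
- tray: white divided lunch tray, 150 x 200 x 28 mm; origin at its underside. Leave it alone
- dish: small white bowl, 84 mm across, 26 mm high; origin at its underside. Leave it alone
- jar: amber jar, 52 mm across, 85 mm high; origin at its underside. Leave it alone
- bottle: grey bottle, 56 mm across, 160 mm high; origin at its underside. Leave it alone
- pen: black pen, 10 mm thick, 140 mm long, lying. Leave it alone
- spoon: steel spoon, 150 mm long, lying. Leave it alone

How it is judged:
By the outcome, as a careful person would: the job done as asked, in the order asked, and still so for the second after the job is handed in, with the robot touching nothing.
It also fails if it takes over 72 s, if anything falls off the work surface, if the arm or the gripper's body presses on something with over 40 N, if the wrist force passes 120 N, or if a joint passes its speed limit or range.

## Working session

There is one attempt and no reset: what is moved stays moved. The work goes in short steps, Python scripts to look and compute and a tool call to move; the robot and the scene stay as the last step left them, time stands still between calls to the robot, and variables do not carry over. Pictures are saved under pics/ and viewed, at most 10 in all, crops included, and the job is handed in when it is done.

Besides the shell and the picture viewer there is one more tool, called after "Request:" by a JSON object that holds its "name" and its "arguments". apply_moves: Moves the arm, as the interface text tells. Its arguments: {"type":"object","properties":{"moves":{"type":"array"},"squeeze":{"type":"number"}},"required":["moves"]}

```bash
mkdir -p pics; cat > h.py <<'E'
import numpy as np, cv2
from station import bot, optics, regions_of
from scipy.spatial.transform import Rotation as R
def cam(n):
    i=optics.camera_info(n); f=192/np.tan(np.radians(i["vertical_fov"])/2)
    K=np.array([[f,0,i["cx"]],[0,f,i["cy"]],[0,0,1]]); return K,R.from_rotvec(np.ravel(i["rvec"])).as_matrix(),np.ravel(i["tvec"])
def ray(n,uv,z):
    K,Rm,t=cam(n); c=-Rm.T@t; d=Rm.T@np.linalg.solve(K,[uv[0],uv[1],1]); return c+d*(z-c[2])/d[2]
def proj(n,P):
    K,Rm,t=cam(n); p=(K@(Rm@np.atleast_2d(P).T+t[:,None])).T; return p[:,:2]/p[:,2:]
E
python3 - <<'E'
from h import *
s=bot.sense(); print(s, bot.grasp_offset)
ims=[]
for n in ("scene","top"):
    im=optics.get_image(n); cv2.imwrite(f"pics/{n}0.png",im[:,:,::-1])
    i=optics.camera_info(n);print(n,i)
    for t in ("pail_center","bail","bail_crown","rack","hook_root"):
        for r in regions_of(t,n)[:2]:
            m=r["pixels"]; ys,xs=np.nonzero(m); print(n,t,round(r["p"],2),r["uv"],m.sum(),xs.min(),xs.max(),ys.min(),ys.max(),ray(n,r["uv"],.1).round(3))
E
```

```text
{'t': 0.0, 'joints': array([ 1.07526761,  0.31171   ,  0.01399288,  1.51305133, -0.00443369,
        1.31920531, -0.02721415]), 'joint_velocities': array([-7.74397297e-04, -5.08623885e-04, -1.07833847e-03,  1.58186841e-03,
       -3.99795044e-05, -2.47417033e-03,  1.11020371e-04]), 'joint_torque': array([-4.26150445e-04, -3.79910231e+01,  1.45659121e-01, -2.30591601e+01,
        1.21741102e-02,  1.34738316e-02,  6.64559522e-06]), 'tool_pos': array([ 0.24082655, -0.4936606 ,  0.23023198]), 'ee_rot': array([ 9.74358541e-01,  2.24997912e-01, -2.94452237e-04, -1.13389990e-03]), 'force': array([ 0.46593067, -0.27401878, -0.38176742]), 'ft_torque': array([-0.0213315 , -0.03914888,  0.02411942]), 'grip_force': 0.0, 'gripper_width': 1.0030063738795854} 0.0187
scene {'vertical_fov': 49.554113484352136, 'cx': 256.75721439108776, 'cy': 189.59682706376842, 'rvec': array([ 2.35700612,  1.03781054, -0.31906026]), 'tvec': array([-0.41182161, -0.22909302,  1.44680374])}
scene pail_center 0.75 [119.8, 291.4] 3242 76 149 252 328 [ 0.529 -0.374  0.1  ]
scene pail_center 0.56 [282.7, 154.0] 2522 245 317
[... 347 characters left out ...]
293.7, 199.6] 548 265 312 180 219 [0.626 0.123 0.1  ]
top {'vertical_fov': 47.26453046189635, 'cx': 255.83165508061887, 'cy': 186.58384885889564, 'rvec': array([ 2.16653533, -2.11960391,  0.14723854]), 'tvec': array([0.04310731, 0.56793133, 1.31899519])}
top pail_center 0.81 [404.0, 201.5] 2159 375 429 176 238 [ 0.523 -0.382  0.1  ]
top bail 0.88 [398.0, 230.1] 308 376 428 202 237 [ 0.439 -0.362  0.1  ]
top bail 0.48 [118.6, 199.4] 343 107 130 194 211 [0.511 0.46  0.1  ]
top bail_crown 0.84 [402.3, 235.3] 173 379 424 221 237 [ 0.424 -0.375  0.1  ]
top rack 0.97 [289.5, 120.1] 3236 145 390 114 158 [ 0.764 -0.042  0.1  ]
top hook_root 0.83 [261.6, 130.2] 331 260 269 108 159 [0.731 0.041 0.1  ]
```

```bash
python3 - <<'E'
import cv2,numpy as np
a=cv2.imread("pics/scene0.png");b=cv2.imread("pics/top0.png")
cv2.imwrite("pics/s1.png",cv2.resize(a[100:384,40:420],None,fx=2.1,fy=2.1,interpolation=cv2.INTER_CUBIC)[:600])
cv2.imwrite("pics/t1.png",cv2.resize(b[90:290,90:450],None,fx=2.2,fy=2.2,interpolation=cv2.INTER_CUBIC))
E
```

```text
(no output)
```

View pics/s1.png

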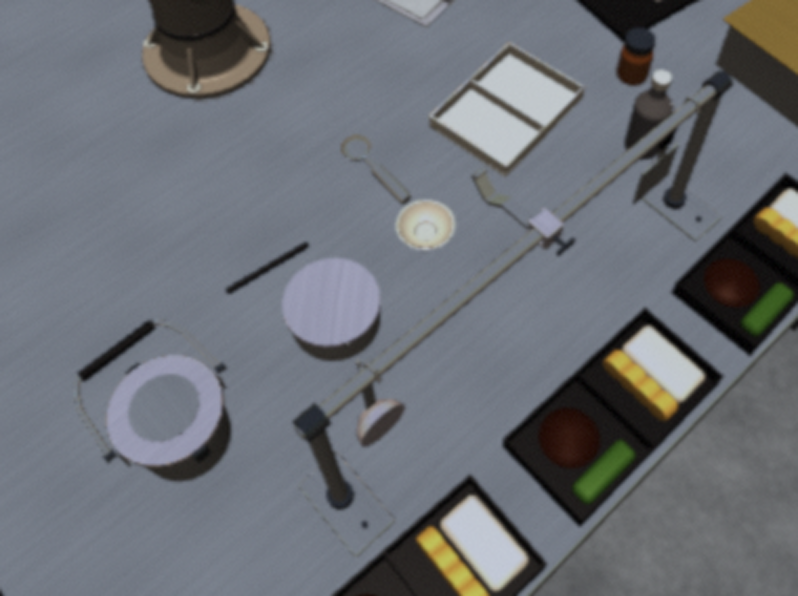

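View pics/t1.png

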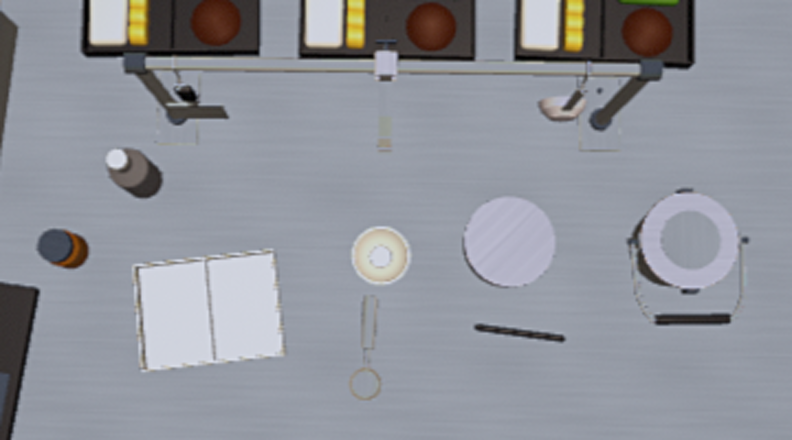

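The scene view shows the pail left of the tin, bail lying towards the robot. In the top crop the black grip runs from (655,319) to (730,318) with its pivots at (631,240) and (745,240). The hook clamp is at (385,65), the hook tip at (383,150) and the rail ends at (134,62) and (650,70).

```bash
python3 - <<'E'
from h import *
c=lambda u,v:(90+u/2.2,90+v/2.2)
for n,p,z in [("grip1",(655,319),.092),("grip2",(730,318),.092),("piv1",(631,240),.092),("piv2",(745,240),.092),("lid",(690,240),.104),("rail1",(145,64),.26),("rail2",(640,69),.26),("clamp",(385,65),.265),("tip",(383,150),.25)]:
    print(n,ray("top",c(*p),z).round(4))
s=lambda u,v:(40+u/2.1,100+v/2.1)
for n,p,z in [("grip1",(82,375),.092),("grip2",(152,325),.092),("lid",(165,410),.104),("piv1",(109,457),.092),("piv2",(221,368),.092),("rail1",(711,88),.26),("rail2",(325,405),.26),("clamp",(546,222),.265),("tip",(480,177),.25)]:
    print(n,ray("scene",s(*p),z).round(4))
print(R.from_quat(bot.sense()["ee_rot"]).as_matrix().round(3))
E
```

```text
grip1 [ 0.4244 -0.3346  0.092 ]
grip2 [ 0.428  -0.4343  0.092 ]
piv1 [ 0.5297 -0.3045  0.092 ]
piv2 [ 0.533  -0.4578  0.092 ]
lid [ 0.5299 -0.3799  0.104 ]
rail1 [0.7107 0.3233 0.26  ]
rail2 [ 0.7167 -0.2738  0.26  ]
clamp [0.7139 0.0333 0.265 ]
tip [0.6128 0.0336 0.25  ]
grip1 [ 0.4283 -0.4302  0.092 ]
grip2 [ 0.428  -0.3351  0.092 ]
lid [ 0.5371 -0.3809  0.104 ]
piv1 [ 0.5356 -0.4561  0.092 ]
piv2 [ 0.5315 -0.3045  0.092 ]
rail1 [0.714 0.325 0.26 ]
rail2 [ 0.714  -0.2645  0.26  ]
clamp [0.7146 0.037  0.265 ]
tip [0.6157 0.0327 0.25  ]
[[ 0.899  0.438 -0.   ]
 [ 0.438 -0.899 -0.   ]
 [-0.     0.    -1.   ]]
```

Request:
{"name": "apply_moves", "arguments": {"moves": [{"rz": -1,"dx": 0.92,"dy": -0.18,"dz": 0.1,"jaw": -0.2},{"rz": -1,"dx": 0.93,"dy": -0.05,"dz": 0.1,"jaw": -0.2},{"rz": -1,"dx": 0.93,"dy": 0.08,"dz": 0.1,"jaw": -0.2},{"rz": -1,"dx": 0.91,"dy": 0.21,"dz": 0.1,"jaw": -0.2},{"rz": -1,"dx": 0.87,"dy": 0.33,"dz": 0.1,"jaw": -0.2}]}}

```text
invalid input at $.moves[0]: expected keys rx, ry, rz, dx, dy, dz, jaw
```

Request:
{"name": "apply_moves", "arguments": {"moves": [{"rz": -1,"dx": 0.82,"dy": 0.45,"dz": 0.1,"jaw": -0.2},{"rz": -1,"dx": 0.75,"dy": 0.56,"dz": 0.1,"jaw": -0.2},{"rz": -1,"dx": 0.67,"dy": 0.66,"dz": 0.1,"jaw": -0.2},{"dx": 0.57,"dy": 0.74,"dz": 0.1,"jaw": -0.2},{"dx": 0.57,"dy": 0.74,"dz": 0.1,"jaw": -0.2}]}}

```text
invalid input at $.moves[0]: expected keys rx, ry, rz, dx, dy, dz, jaw
```

```bash
cat >> h.py <<'E'
def st():
    s=bot.sense(); M=R.from_quat(s["ee_rot"]).as_matrix()
    print("t",round(s["t"],2),"tcp",s["tool_pos"].round(4),"F",s["force"].round(2),"T",s["ft_torque"].round(3),"w",round(float(s["gripper_width"]),3),"gf",round(float(s["grip_force"]),1))
    return s,M
def pose_help(target,yaw=0.0):
    s,M=st(); d=M.T@(np.array(target)-s["tool_pos"])
    c,sn=np.cos(yaw),np.sin(yaw); T=np.array([[-sn,c,0],[c,sn,0],[0,0,-1]]).T
    print("shift units",(d/.025).round(2),"turn units",(np.degrees(R.from_matrix(M.T@T).as_rotvec())/8).round(3))
E
python3 - <<'E'
from h import *
pose_help([.427,-.353,.073])
im=optics.get_image("wrist"); cv2.imwrite("pics/w1.png",im[:,:,::-1])
for r in regions_of("bail_crown","wrist")[:2]:
    m=r["pixels"].astype(np.uint8); q=cv2.minAreaRect(cv2.findNonZero(m)); print(r["p"],r["uv"],q)
    for p in cv2.boxPoints(q): print(ray("wrist",p,.092).round(4))
    print(ray("wrist",r["uv"],.092))
E
```

```text
t 0.6 tcp [ 0.2411 -0.4943  0.2313] F [0.   0.31 0.27] T [-0.01  -0.01  -0.008] w 1.004 gf 0.0
shift units [ 9.16 -1.82  6.33] turn units [ 0.     0.    -7.999]
```

View pics/w1.png

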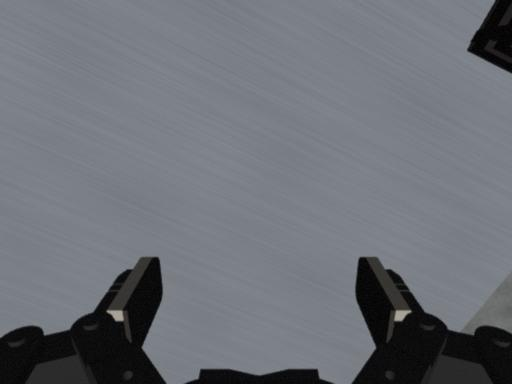

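All seven keys are required in every row, so nothing moved. The wrist view shows empty counter only, with the finger pads at about (140,300) and (380,300).

Request:
{"name": "apply_moves", "arguments": {"moves": [{"rx": 0,"ry": 0,"rz": -1,"dx": 0.92,"dy": -0.18,"dz": 0.1,"jaw": -0.2},{"rx": 0,"ry": 0,"rz": -1,"dx": 0.93,"dy": -0.05,"dz": 0.1,"jaw": -0.2},{"rx": 0,"ry": 0,"rz": -1,"dx": 0.93,"dy": 0.08,"dz": 0.1,"jaw": -0.2},{"rx": 0,"ry": 0,"rz": -1,"dx": 0.91,"dy": 0.21,"dz": 0.1,"jaw": -0.2},{"rx": 0,"ry": 0,"rz": -1,"dx": 0.87,"dy": 0.33,"dz": 0.1,"jaw": -0.2}]}}

```text
t: 1.2
tool_pos: [0.3349, -0.4234, 0.2188]
ee_rot: [0.837, 0.547, -0.0, 0.0]
force: [-0.1, -0.5, 0.7]
gripper_width: 0.398
grip_force: 0.0
```

Request:
{"name": "apply_moves", "arguments": {"moves": [{"rx": 0,"ry": 0,"rz": -1,"dx": 0.82,"dy": 0.45,"dz": 0.1,"jaw": -0.2},{"rx": 0,"ry": 0,"rz": -1,"dx": 0.75,"dy": 0.56,"dz": 0.1,"jaw": -0.2},{"rx": 0,"ry": 0,"rz": -1,"dx": 0.67,"dy": 0.66,"dz": 0.1,"jaw": -0.2},{"rx": 0,"ry": 0,"rz": 0,"dx": 0.57,"dy": 0.74,"dz": 0.1,"jaw": -0.2},{"rx": 0,"ry": 0,"rz": 0,"dx": 0.57,"dy": 0.74,"dz": 0.1,"jaw": -0.2}]}}

```text
t: 1.7
tool_pos: [0.4278, -0.3524, 0.2063]
ee_rot: [0.707, 0.707, -0.0, 0.0]
force: [0.5, -0.4, 0.2]
gripper_width: 0.398
grip_force: 0.0
```

```bash
python3 - <<'E'
from h import *
pose_help([.427,-.353,.073])
im=optics.get_image("wrist"); cv2.imwrite("pics/w1.png",im[:,:,::-1])
K,Rm,t=cam("wrist"); print("cam",-Rm.T@t, Rm[2])
for r in regions_of("bail_crown","wrist")[:2]:
    m=r["pixels"].astype(np.uint8); q=cv2.minAreaRect(cv2.findNonZero(m)); print(r["p"],r["uv"],q)
    for p in cv2.boxPoints(q): print(ray("wrist",p,.092).round(4))
    print(ray("wrist",r["uv"],.092))
print(proj("wrist",[.427,-.382,.092]))
E
```

```text
t 1.7 tcp [ 0.4278 -0.3524  0.2063] F [ 0.47 -0.4   0.24] T [ 0.021 -0.034  0.009] w 0.398 gf 0.0
shift units [-0.02 -0.03  5.33] turn units [ 0.001  0.001 -0.001]
cam [ 0.43065834 -0.26395802  0.34863077] [ 0.00555009 -0.32245191 -0.94656958]
0.76 [265.8, 192.5] ((315.3080139160156, 205.14779663085938), (142.74981689453125, 177.8065643310547), 3.012787342071533)
[ 0.4143 -0.4473  0.092 ]
[ 0.4227 -0.2937  0.092 ]
[ 0.5284 -0.2984  0.092 ]
[ 0.5409 -0.4544  0.092 ]
[ 0.43623506 -0.35595725  0.092     ]
0.22 [508.3, 106.9] ((508.0, 102.5), (31.0, 6.0), 90.0)
[ 0.6072 -0.2742  0.092 ]
[ 0.6115 -0.2742  0.092 ]
[ 0.6169 -0.2962  0.092 ]
[ 0.6125 -0.2962  0.092 ]
[ 0.61295657 -0.28816122  0.092     ]
[[254.06043405 222.40062445]]
```

View pics/w1.png

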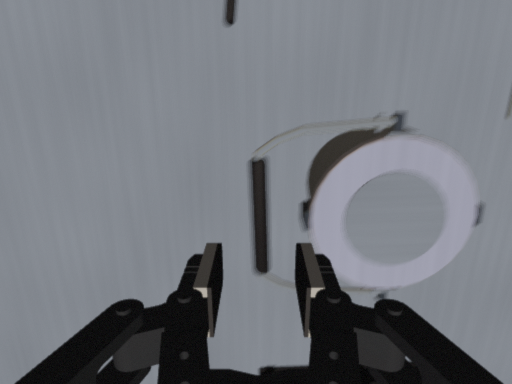

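The wrist view shows the black grip from (258,160) to (263,272) between the fingers, with the pail at right and its pivots at (398,122) and (380,293).

Request:
{"name": "apply_moves", "arguments": {"moves": [{"rx": 0,"ry": 0,"rz": -0.2,"dx": 0.1,"dy": 0.1,"dz": 1,"jaw": -0.2},{"rx": 0,"ry": 0,"rz": 0,"dx": 0,"dy": 0,"dz": 1,"jaw": -0.2},{"rx": 0,"ry": 0,"rz": 0,"dx": 0,"dy": 0,"dz": 1,"jaw": -0.2},{"rx": 0,"ry": 0,"rz": 0,"dx": 0,"dy": 0,"dz": 1,"jaw": -0.2},{"rx": 0,"ry": 0,"rz": 0,"dx": 0,"dy": 0,"dz": 0.6,"jaw": -0.2}]}}

```text
t: 2.3
tool_pos: [0.4275, -0.3507, 0.0893]
ee_rot: [0.698, 0.716, -0.001, -0.002]
force: [0.2, -0.7, -0.7]
gripper_width: 0.402
grip_force: 0.0
```

```bash
python3 - <<'E'
from h import *
st()
im=optics.get_image("wrist"); cv2.imwrite("pics/w2.png",im[:,:,::-1])
E
```

```text
t 2.3 tcp [ 0.4275 -0.3507  0.0893] F [ 0.17 -0.68 -0.69] T [ 0.036 -0.01   0.022] w 0.402 gf 0.0
```

View pics/w2.png

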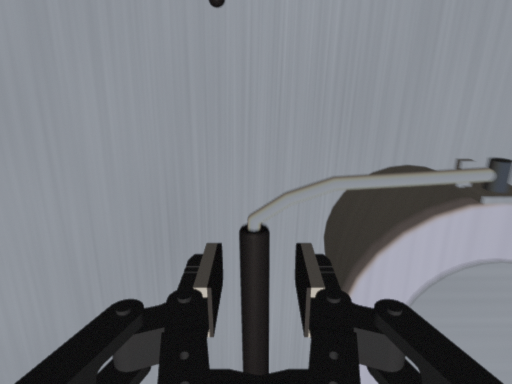

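The grip shows at columns 240–269, between the pads at 222 and 296. It is nearly centred, with its end at row 228.

```bash
python3 - <<'E'
from h import *
s,M=st()
print(proj("wrist",s["tool_pos"]),ray("wrist",(254.5,230),.092),ray("wrist",(256.5,370),.092),optics.camera_info("wrist")["cx"])
print(ray("wrist",(259,250),.0893),ray("wrist",(503,175),.092))
E
```

```text
t 2.35 tcp [ 0.4263 -0.3498  0.0872] F [-1.61  0.43 -0.79] T [ 0.032 -0.04  -0.039] w 0.403 gf 0.0
[[259.08221912 258.70433753]] [ 0.42378743 -0.33260719  0.092     ] [ 0.42669488 -0.41258512  0.092     ] 258.54816476221583
[ 0.42608563 -0.34401764  0.0893    ] [ 0.52694841 -0.30416779  0.092     ]
```

Request:
{"name": "apply_moves", "arguments": {"moves": [{"rx": 0,"ry": 0,"rz": 0,"dx": 0,"dy": 0,"dz": 0.4,"jaw": -0.2},{"rx": 0,"ry": 0,"rz": 0,"dx": 0,"dy": 0,"dz": 0.25,"jaw": -0.2},{"rx": 0,"ry": 0,"rz": 0,"dx": 0,"dy": 0,"dz": 0,"jaw": -0.2}]}}

```text
t: 2.65
tool_pos: [0.4292, -0.3505, 0.0748]
ee_rot: [0.697, 0.717, -0.0, -0.0]
force: [0.0, 0.5, 0.0]
gripper_width: 0.405
grip_force: 0.0
```

Request:
{"name": "apply_moves", "arguments": {"moves": [{"rx": 0,"ry": 0,"rz": 0,"dx": 0,"dy": -0.13,"dz": 0.05,"jaw": -0.3},{"rx": 0,"ry": 0,"rz": 0,"dx": 0,"dy": 0,"dz": 0,"jaw": -0.45},{"rx": 0,"ry": 0,"rz": 0,"dx": 0,"dy": 0,"dz": 0,"jaw": -0.5}], "squeeze": 20}}

```text
t: 2.95
tool_pos: [0.4265, -0.3508, 0.0743]
ee_rot: [0.697, 0.717, -0.0, 0.001]
force: [-0.1, 0.4, -0.0]
gripper_width: 0.25
grip_force: 0.0
```

```bash
python3 - <<'E'
from h import *
s,M=st()
im=optics.get_image("wrist"); cv2.imwrite("pics/w3.png",im[200:384,150:370,::-1].repeat(2,0).repeat(2,1))
st()
E
```

```text
t 2.95 tcp [ 0.4265 -0.3508  0.0743] F [-0.1   0.38 -0.01] T [-0.013  0.028 -0.006] w 0.25 gf 0.0
t 3.0 tcp [ 0.4266 -0.3507  0.0743] F [ 0.1  -0.12  0.24] T [0.035 0.059 0.004] w 0.251 gf 0.0
```

View pics/w3.png

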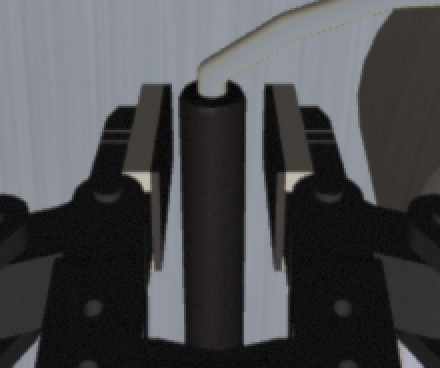

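The grip is between the pads with gaps of about 8 px on the left and 18 px on the right, so the tool should shift 1 mm towards -x before closing.

Request:
{"name": "apply_moves", "arguments": {"moves": [{"rx": 0,"ry": 0,"rz": 0,"dx": 0,"dy": -0.04,"dz": 0,"jaw": -0.55},{"rx": 0,"ry": 0,"rz": 0,"dx": 0,"dy": 0,"dz": 0,"jaw": -0.65},{"rx": 0,"ry": 0,"rz": 0,"dx": 0,"dy": 0,"dz": 0,"jaw": -0.8},{"rx": 0,"ry": 0,"rz": 0,"dx": 0,"dy": 0,"dz": 0,"jaw": -1},{"rx": 0,"ry": 0,"rz": 0,"dx": 0,"dy": 0,"dz": 0,"jaw": -1}], "squeeze": 30}}

```text
t: 3.5
tool_pos: [0.4255, -0.3505, 0.074]
ee_rot: [0.697, 0.717, -0.0, 0.0]
force: [-0.2, 0.6, 0.8]
gripper_width: 0.153
grip_force: 29.2
```

Request:
{"name": "apply_moves", "arguments": {"moves": [{"rx": 0,"ry": 0,"rz": 0,"dx": 0,"dy": 0,"dz": 0,"jaw": -1},{"rx": 0,"ry": 0,"rz": 0,"dx": 0,"dy": 0,"dz": 0,"jaw": -1}], "squeeze": 100}}

```text
t: 3.7
tool_pos: [0.4255, -0.3505, 0.0741]
ee_rot: [0.697, 0.717, -0.0, 0.0]
force: [-0.8, -0.2, 3.2]
gripper_width: 0.129
grip_force: 97.6
```

```bash
python3 - <<'E'
from h import *
st()
E
```

```text
t 3.7 tcp [ 0.4255 -0.3505  0.0741] F [-0.79 -0.18  3.19] T [0.087 0.105 0.045] w 0.129 gf 97.6
```

Request:
{"name": "apply_moves", "arguments": {"moves": [{"rx": 0,"ry": 0,"rz": 0,"dx": 0,"dy": 0.05,"dz": -0.66,"jaw": -1},{"rx": 0,"ry": 0,"rz": 0,"dx": 0,"dy": 0.15,"dz": -0.64,"jaw": -1},{"rx": 0,"ry": 0,"rz": 0,"dx": 0,"dy": 0.25,"dz": -0.61,"jaw": -1},{"rx": 0,"ry": 0,"rz": 0,"dx": 0,"dy": 0.35,"dz": -0.56,"jaw": -1},{"rx": 0,"ry": 0,"rz": 0,"dx": 0,"dy": 0,"dz": 0,"jaw": -1}]}}

```text
t: 4.2
tool_pos: [0.4461, -0.35, 0.1371]
ee_rot: [0.697, 0.717, -0.0, 0.001]
force: [-3.9, 1.4, 2.8]
gripper_width: 0.132
grip_force: 98.2
```

```bash
python3 - <<'E'
from h import *
st()
for n in ("top",):
    im=optics.get_image(n)
    for r in regions_of("pail_center",n)[:1]: print(r["p"],r["uv"],ray(n,r["uv"],.104))
E
```

```text
t 4.2 tcp [ 0.4461 -0.35    0.1371] F [-3.94  1.38  2.79] T [ 0.333  0.77  -0.086] w 0.132 gf 98.2
0.95 [400.9, 194.3] [ 0.54396583 -0.37225867  0.104     ]
```

Request:
{"name": "apply_moves", "arguments": {"moves": [{"rx": 0,"ry": 0,"rz": 0,"dx": 0,"dy": -0.06,"dz": -0.04,"jaw": -1},{"rx": 0,"ry": 0,"rz": 0,"dx": 0,"dy": 0,"dz": 0,"jaw": -1}]}}

```text
t: 4.5
tool_pos: [0.444, -0.3498, 0.1356]
ee_rot: [0.697, 0.717, 0.0, 0.0]
force: [1.8, -0.5, -2.7]
gripper_width: 0.13
grip_force: 97.7
```

```bash
python3 - <<'E'
from h import *
st()
im=optics.get_image("scene"); cv2.imwrite("pics/s2.png",cv2.resize(im[200:384,40:240,::-1],None,fx=3,fy=3,interpolation=cv2.INTER_CUBIC)); st()
E
```

```text
t 4.5 tcp [ 0.444  -0.3498  0.1356] F [ 1.85 -0.46 -2.73] T [-0.096 -0.429  0.042] w 0.13 gf 97.7
t 4.55 tcp [ 0.4441 -0.3497  0.1357] F [ 2.01  0.5  -2.14] T [-0.065 -0.49   0.102] w 0.127 gf 97.7
```

View pics/s2.png

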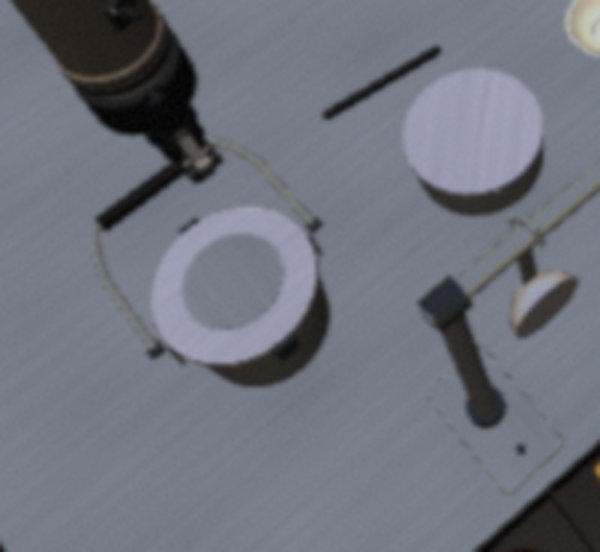

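The pail has not moved: the lid centre is at scene pixel (118,294), against (119,295) before. The bail is partly raised with its grip held, and the force flip shows the right radius lies half-way between the last two poses.

Request:
{"name": "apply_moves", "arguments": {"moves": [{"rx": 0,"ry": 0,"rz": 0,"dx": 0,"dy": 0.45,"dz": -0.49,"jaw": -1},{"rx": 0,"ry": 0,"rz": 0,"dx": 0,"dy": 0.5,"dz": -0.43,"jaw": -1},{"rx": 0,"ry": 0,"rz": 0,"dx": 0,"dy": 0.56,"dz": -0.34,"jaw": -1},{"rx": 0,"ry": 0,"rz": 0,"dx": 0,"dy": 0,"dz": 0,"jaw": -1}]}}

```text
t: 4.95
tool_pos: [0.4838, -0.3486, 0.1688]
ee_rot: [0.696, 0.718, 0.001, 0.001]
force: [-0.0, 0.6, -0.7]
gripper_width: 0.131
grip_force: 98.0
```

```bash
python3 - <<'E'
from h import *
st()
E
```

```text
t 4.95 tcp [ 0.4838 -0.3486  0.1688] F [-0.03  0.63 -0.73] T [ 0.116 -0.087 -0.103] w 0.131 gf 98.0
```

Request:
{"name": "apply_moves", "arguments": {"moves": [{"rx": 0,"ry": 0,"rz": 0,"dx": 0,"dy": 0.61,"dz": -0.25,"jaw": -1},{"rx": 0,"ry": 0,"rz": 0,"dx": 0,"dy": 0.64,"dz": -0.15,"jaw": -1},{"rx": 0,"ry": 0,"rz": 0,"dx": 0,"dy": 0.65,"dz": -0.04,"jaw": -1},{"rx": 0,"ry": 0,"rz": 0,"dx": 0,"dy": 0,"dz": 0,"jaw": -1},{"rx": 0,"ry": 0,"rz": 0,"dx": 0,"dy": 0,"dz": 0,"jaw": -1}]}}

```text
t: 5.45
tool_pos: [0.5284, -0.3472, 0.1792]
ee_rot: [0.697, 0.717, 0.0, -0.0]
force: [-1.1, 1.3, 2.9]
gripper_width: 0.131
grip_force: 98.5
```

```bash
python3 - <<'E'
from h import *
st()
im=optics.get_image("top")
cv2.imwrite("pics/t2.png",cv2.resize(im[100:270,240:450,::-1],None,fx=3,fy=3,interpolation=cv2.INTER_CUBIC)); st()
E
```

```text
t 5.45 tcp [ 0.5284 -0.3472  0.1792] F [-1.11  1.27  2.93] T [ 0.326 -0.004  0.006] w 0.131 gf 98.5
t 5.5 tcp [ 0.5281 -0.3472  0.1792] F [-0.23  1.88  3.39] T [ 0.374 -0.077  0.059] w 0.126 gf 98.5
```

View pics/t2.png

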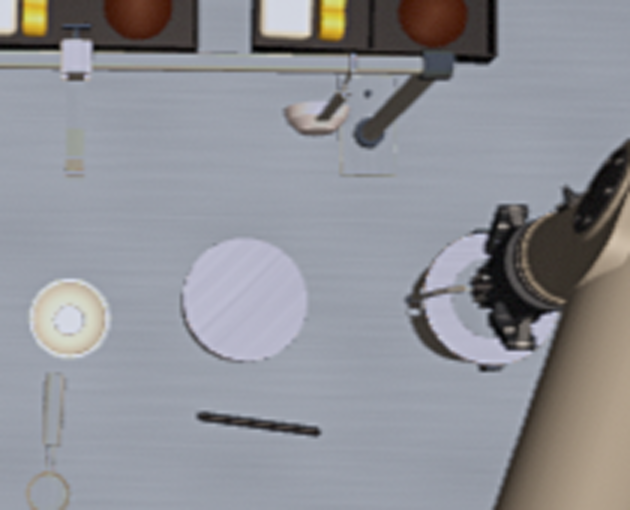

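The top view shows the bail upright over the pail, which is still where it was (lid around (490,297)). The reading of +3 N means I am pressing slightly, so lift now.

Request:
{"name": "apply_moves", "arguments": {"moves": [{"rx": 0,"ry": 0,"rz": 0,"dx": 0,"dy": 0.1,"dz": -0.1,"jaw": -1},{"rx": 0,"ry": 0,"rz": 0,"dx": 0,"dy": 0,"dz": -0.2,"jaw": -1},{"rx": 0,"ry": 0,"rz": 0,"dx": 0,"dy": 0,"dz": -0.3,"jaw": -1},{"rx": 0,"ry": 0,"rz": 0,"dx": 0,"dy": 0,"dz": -0.2,"jaw": -1},{"rx": 0,"ry": 0,"rz": 0,"dx": 0,"dy": 0,"dz": 0,"jaw": -1}], "squeeze": 110}}

```text
t: 6.0
tool_pos: [0.5318, -0.348, 0.1999]
ee_rot: [0.697, 0.717, 0.0, 0.001]
force: [0.5, -0.2, -6.4]
gripper_width: 0.124
grip_force: 107.5
```

Request:
{"name": "apply_moves", "arguments": {"moves": [{"rx": 0,"ry": 0,"rz": 0,"dx": 0,"dy": 0,"dz": -0.5,"jaw": -1},{"rx": 0,"ry": 0,"rz": 0,"dx": 0,"dy": 0,"dz": -0.8,"jaw": -1},{"rx": 0,"ry": 0,"rz": 0,"dx": 0,"dy": 0,"dz": -0.8,"jaw": -1},{"rx": 0,"ry": 0,"rz": 0,"dx": 0,"dy": 0,"dz": -0.6,"jaw": -1},{"rx": 0,"ry": 0,"rz": 0,"dx": 0,"dy": 0,"dz": -0.2,"jaw": -1}]}}

```text
t: 6.5
tool_pos: [0.5326, -0.3479, 0.2746]
ee_rot: [0.697, 0.717, 0.001, 0.002]
force: [0.6, -0.8, -6.4]
gripper_width: 0.124
grip_force: 107.6
```

```bash
python3 - <<'E'
from h import *
st()
im=optics.get_image("scene"); cv2.imwrite("pics/s3.png",cv2.resize(im[160:384,40:340,::-1],None,fx=2.6,fy=2.6,interpolation=cv2.INTER_CUBIC)); st()
for n in ("scene","top"):
    print(regions_of("hook_root",n)[0]["uv"]) if n=="scene" else 0
E
```

```text
t 6.5 tcp [ 0.5326 -0.3479  0.2746] F [ 0.56 -0.78 -6.4 ] T [ 0.102 -0.068  0.048] w 0.124 gf 107.6
t 6.55 tcp [ 0.5326 -0.3479  0.2743] F [-0.18 -0.52 -6.12] T [ 0.146 -0.051  0.022] w 0.123 gf 107.6
[110.5, 284.4]
```

View pics/s3.png

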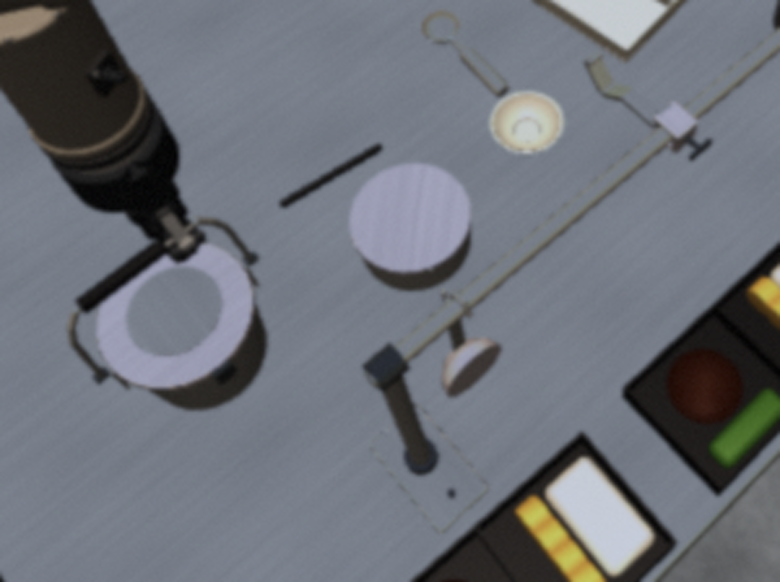

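The pail hangs level from the grip in the scene view, with its lid centred at about (175,315) and a weight of about 6.3 N. The hook tip shows at (596,62) in this crop, which is full-picture (269,184).

```bash
python3 - <<'E'
from h import *
from scipy.optimize import least_squares
root=np.array([.7143,.0345,.26])
for a in (-.27,-.135,0,.135,.27):
    f=lambda o,d:root+[-(o*np.cos(a)-d*np.sin(a)*-1*-1) if 0 else -(o*np.cos(a)+d*np.sin(a)),0,-d*np.cos(a)+o*np.sin(a)]
    tip=f(.102,.009);seat=f(.079,.026)
    print(a,"tip",tip.round(3),proj("scene",tip).round(1),proj("top",tip).round(1),"seat",seat.round(3))
fun=lambda p:np.r_[(proj("scene",p)[0]-[269,184]),proj("top",p)[0]-[264.6,158]]
r=least_squares(fun,[.61,.03,.25]);print(r.x,r.fun)
s=lambda u,v:(40+u/2.1,100+v/2.1)
c=lambda u,v:(90+u/2.2,90+v/2.2)
# clamp triangulation
r=least_squares(lambda p:np.r_[proj("scene",p)[0]-s(546,222),proj("top",p)[0]-c(385,65)],[.7,.03,.26]);print("clamp",r.x,r.fun)
for n in ("scene","top"):
  r=regions_of("hook_root",n)
  for q in r[:3]: print(n,q["p"],q["uv"])
E
```

```text
-0.27 tip [0.618 0.034 0.224] [[269.6 190.6]] [[263.7 158.2]] seat [0.645 0.034 0.214]
-0.135 tip [0.614 0.034 0.237] [[268.6 186.5]] [[263.7 158.6]] seat [0.64  0.034 0.224]
0 tip [0.612 0.034 0.251] [[268.2 182.8]] [[263.7 158.3]] seat [0.635 0.034 0.234]
0.135 tip [0.612 0.034 0.265] [[268.2 179.3]] [[263.8 157.3]] seat [0.633 0.034 0.245]
0.27 tip [0.614 0.034 0.279] [[268.8 176.3]] [[263.9 155.6]] seat [0.631 0.034 0.256]
[0.61456123 0.0334721  0.24881251] [-0.53020195  0.08702212 -0.47026532 -0.35999633]
clamp [0.71451071 0.03484603 0.26682795] [-0.61065166  0.10826511 -0.55948274 -0.45726082]
scene 0.66 [110.5, 284.4]
scene 0.59 [294.3, 201.4]
top 0.71 [263.4, 131.0]
top 0.59 [262.6, 205.5]
```

Request:
{"name": "apply_moves", "arguments": {"moves": [{"rx": 0,"ry": 0,"rz": 0.18,"dx": 0.3,"dy": 0,"dz": 0,"jaw": -1},{"rx": 0,"ry": 0,"rz": 0,"dx": 0.6,"dy": 0,"dz": 0,"jaw": -1},{"rx": 0,"ry": 0,"rz": 0,"dx": 0.8,"dy": 0,"dz": 0,"jaw": -1},{"rx": 0,"ry": 0,"rz": 0,"dx": 1,"dy": 0,"dz": 0,"jaw": -1},{"rx": 0,"ry": 0,"rz": 0,"dx": 1,"dy": 0,"dz": 0,"jaw": -1}]}}

```text
t: 7.2
tool_pos: [0.5306, -0.2527, 0.2706]
ee_rot: [0.706, 0.709, 0.0, -0.001]
force: [0.2, 0.0, -6.5]
gripper_width: 0.124
grip_force: 107.6
```

Request:
{"name": "apply_moves", "arguments": {"moves": [{"rx": 0,"ry": 0,"rz": 0,"dx": 1,"dy": 0,"dz": 0,"jaw": -1},{"rx": 0,"ry": 0,"rz": 0,"dx": 1,"dy": 0,"dz": 0,"jaw": -1},{"rx": 0,"ry": 0,"rz": 0,"dx": 1,"dy": 0,"dz": 0,"jaw": -1},{"rx": 0,"ry": 0,"rz": 0,"dx": 1,"dy": 0,"dz": 0,"jaw": -1},{"rx": 0,"ry": 0,"rz": 0,"dx": 1,"dy": 0,"dz": 0,"jaw": -1}]}}

```text
t: 7.7
tool_pos: [0.5299, -0.1274, 0.271]
ee_rot: [0.705, 0.709, -0.0, -0.001]
force: [0.1, 0.8, -6.3]
gripper_width: 0.123
grip_force: 107.6
```

Request:
{"name": "apply_moves", "arguments": {"moves": [{"rx": 0,"ry": 0,"rz": 0,"dx": 1,"dy": 0,"dz": 0,"jaw": -1},{"rx": 0,"ry": 0,"rz": 0,"dx": 1,"dy": 0,"dz": 0,"jaw": -1},{"rx": 0,"ry": 0,"rz": 0,"dx": 1,"dy": 0,"dz": 0,"jaw": -1},{"rx": 0,"ry": 0,"rz": 0,"dx": 1,"dy": 0,"dz": 0,"jaw": -1},{"rx": 0,"ry": 0,"rz": 0,"dx": 1,"dy": 0,"dz": 0,"jaw": -1}]}}

```text
t: 8.2
tool_pos: [0.5293, -0.0027, 0.2711]
ee_rot: [0.705, 0.709, -0.0, -0.001]
force: [-0.7, 1.4, -6.5]
gripper_width: 0.122
grip_force: 107.6
```

Request:
{"name": "apply_moves", "arguments": {"moves": [{"rx": 0,"ry": 0,"rz": 0,"dx": 0.9,"dy": 0,"dz": 0,"jaw": -1},{"rx": 0,"ry": 0,"rz": 0,"dx": 0.8,"dy": 0,"dz": 0,"jaw": -1},{"rx": 0,"ry": 0,"rz": 0,"dx": 0.6,"dy": 0,"dz": 0,"jaw": -1},{"rx": 0,"ry": 0,"rz": 0,"dx": 0.4,"dy": 0,"dz": 0,"jaw": -1},{"rx": 0,"ry": 0,"rz": 0,"dx": 0.1,"dy": 0,"dz": 0,"jaw": -1}]}}

```text
t: 8.7
tool_pos: [0.5293, 0.0675, 0.2713]
ee_rot: [0.705, 0.709, 0.0, -0.001]
force: [0.1, 0.1, -6.2]
gripper_width: 0.126
grip_force: 107.6
```

```bash
python3 - <<'E'
from h import *
pose_help([.636,.065,.265],.005)
n="wrist"; im=optics.get_image(n); cv2.imwrite("pics/w4.png",im[:,:,::-1])
for t in ("bail_crown","hook_root"):
  for r in regions_of(t,n)[:2]:
    ys,xs=np.nonzero(r["pixels"]); print(t,r["p"],r["uv"],xs.min(),xs.max(),ys.min(),ys.max())
print(proj(n,[[.714,.0345,.26],[.6125,.0345-.008,.249],[.6125,.0345+.008,.249]]))
b=cv2.cvtColor(im,cv2.COLOR_RGB2GRAY)
s=bot.sense()
for e in (-.0305-.05,-.0305+.05): print("grip end",proj(n,s["tool_pos"]+[0,e,.0187]))
st()
E
```

```text
t 8.7 tcp [0.5293 0.0675 0.2713] F [ 0.1   0.07 -6.2 ] T [ 0.396  0.073 -0.011] w 0.126 gf 107.6
shift units [-0.13  4.27  0.25] turn units [-0.005 -0.009  0.012]
bail_crown 0.66 [257.2, 280.7] 242 274 132 374
hook_root 0.7 [447.6, 286.5] 399 511 261 319
[[604.38432084 297.04671781]
 [403.39801188 296.31327108]
 [407.46058731 272.03945208]]
grip end [[258.64003471 420.17227448]]
grip end [[259.29659675 240.45206182]]
t 8.85 tcp [0.5301 0.0639 0.2714] F [ 1.14 -0.81 -5.49] T [0.058 0.021 0.015] w 0.127 gf 107.6
```

Request:
{"name": "apply_moves", "arguments": {"moves": [{"rx": 0,"ry": 0,"rz": 0,"dx": 0.04,"dy": 0.2,"dz": 0.25,"jaw": -1},{"rx": 0,"ry": 0,"rz": 0,"dx": 0,"dy": 0.4,"dz": 0,"jaw": -1},{"rx": 0,"ry": 0,"rz": 0,"dx": 0,"dy": 0.6,"dz": 0,"jaw": -1},{"rx": 0,"ry": 0,"rz": 0,"dx": 0,"dy": 0.7,"dz": 0,"jaw": -1},{"rx": 0,"ry": 0,"rz": 0,"dx": 0,"dy": 0.7,"dz": 0,"jaw": -1}]}}

```text
t: 9.35
tool_pos: [0.5965, 0.0652, 0.2646]
ee_rot: [0.707, 0.708, -0.0, -0.0]
force: [-0.1, 0.1, -5.6]
gripper_width: 0.123
grip_force: 107.7
```

Request:
{"name": "apply_moves", "arguments": {"moves": [{"rx": 0,"ry": 0,"rz": 0,"dx": 0,"dy": 0.6,"dz": 0,"jaw": -1},{"rx": 0,"ry": 0,"rz": 0,"dx": 0,"dy": 0.5,"dz": 0,"jaw": -1},{"rx": 0,"ry": 0,"rz": 0,"dx": 0,"dy": 0.3,"dz": 0,"jaw": -1},{"rx": 0,"ry": 0,"rz": 0,"dx": 0,"dy": 0.2,"dz": 0,"jaw": -1},{"rx": 0,"ry": 0,"rz": 0,"dx": 0,"dy": 0.05,"dz": 0,"jaw": -1}]}}

```text
t: 9.85
tool_pos: [0.6368, 0.0661, 0.2647]
ee_rot: [0.706, 0.708, -0.0, -0.0]
force: [-1.0, -0.6, -6.1]
gripper_width: 0.124
grip_force: 107.6
```

```bash
python3 - <<'E'
from h import *
pose_help([.636,.065,.265],.005)
n="wrist"; im=optics.get_image(n); cv2.imwrite("pics/w5.png",cv2.resize(im[120:384,100:460,::-1],None,fx=2.2,fy=2.2,interpolation=cv2.INTER_CUBIC))
print(proj(n,[[.714,.0345,.26],[.6125,.0345,.249],[.636,.0345,.225]]))
for t in ("hook_root",):
  for r in regions_of(t,n)[:2]:
    ys,xs=np.nonzero(r["pixels"]); print(t,r["p"],r["uv"],xs.min(),xs.max(),ys.min(),ys.max())
st()
E
```

```text
t 9.85 tcp [0.6368 0.0661 0.2647] F [-1.03 -0.57 -6.06] T [ 0.197 -0.043  0.025] w 0.124 gf 107.6
shift units [-0.04 -0.03 -0.01] turn units [-0.006 -0.    -0.019]
[[408.95627265 308.26150522]
 [215.00072787 294.437128  ]
 [258.08728882 270.3749444 ]]
hook_root 0.61 [419.4, 304.0] 308 483 275 348
t 9.95 tcp [0.6361 0.0663 0.2651] F [-0.57  0.54 -6.79] T [ 0.226  0.046 -0.038] w 0.123 gf 107.6
```

View pics/w5.png

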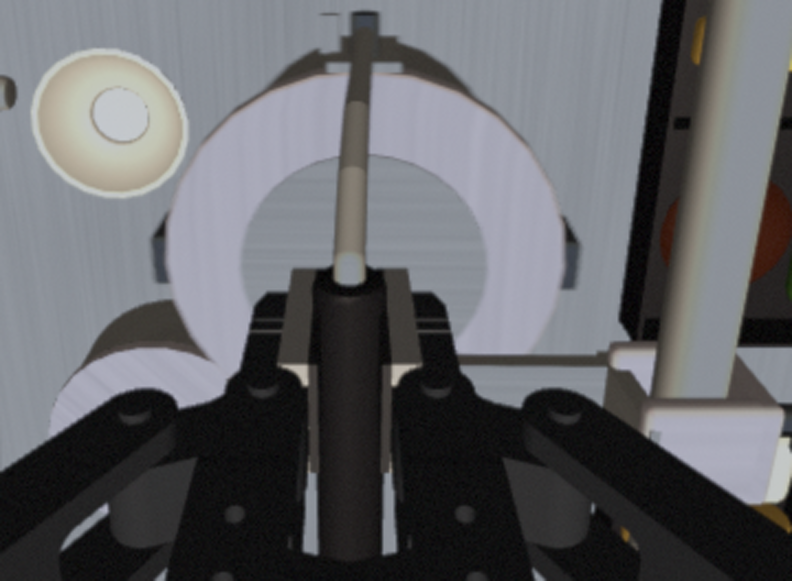

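The last view (w5) shows the grip held between the pads at column 350 and the pail level beneath it. The hook bar passes behind the fingers at row 358, towards the clamp at about (690,440). Now lower.

Request:
{"name": "apply_moves", "arguments": {"moves": [{"rx": 0,"ry": 0,"rz": 0,"dx": -0.02,"dy": 0,"dz": 0.2,"jaw": -1},{"rx": 0,"ry": 0,"rz": 0,"dx": 0,"dy": 0,"dz": 0.3,"jaw": -1},{"rx": 0,"ry": 0,"rz": 0,"dx": 0,"dy": 0,"dz": 0.3,"jaw": -1},{"rx": 0,"ry": 0,"rz": 0,"dx": 0,"dy": 0,"dz": 0.2,"jaw": -1},{"rx": 0,"ry": 0,"rz": 0,"dx": 0,"dy": 0,"dz": 0.1,"jaw": -1}]}}

```text
t: 10.45
tool_pos: [0.636, 0.0656, 0.2366]
ee_rot: [0.706, 0.708, -0.001, -0.0]
force: [-0.5, -0.3, -6.7]
gripper_width: 0.127
grip_force: 107.6
```

Request:
{"name": "apply_moves", "arguments": {"moves": [{"rx": 0,"ry": 0,"rz": 0,"dx": 0,"dy": 0,"dz": 0.1,"jaw": -1},{"rx": 0,"ry": 0,"rz": 0,"dx": 0,"dy": 0,"dz": 0.1,"jaw": -1},{"rx": 0,"ry": 0,"rz": 0,"dx": 0,"dy": 0,"dz": 0.1,"jaw": -1},{"rx": 0,"ry": 0,"rz": 0,"dx": 0,"dy": 0,"dz": 0,"jaw": -1}]}}

```text
t: 10.85
tool_pos: [0.6362, 0.0658, 0.2299]
ee_rot: [0.706, 0.708, -0.0, -0.0]
force: [-0.7, 1.1, -5.6]
gripper_width: 0.122
grip_force: 107.6
```

Request:
{"name": "apply_moves", "arguments": {"moves": [{"rx": 0,"ry": 0,"rz": 0,"dx": 0,"dy": 0,"dz": 0.08,"jaw": -1},{"rx": 0,"ry": 0,"rz": 0,"dx": 0,"dy": 0,"dz": 0.08,"jaw": -1},{"rx": 0,"ry": 0,"rz": 0,"dx": 0,"dy": 0,"dz": 0.08,"jaw": -1},{"rx": 0,"ry": 0,"rz": 0,"dx": 0,"dy": 0,"dz": 0.08,"jaw": -1},{"rx": 0,"ry": 0,"rz": 0,"dx": 0,"dy": 0,"dz": 0,"jaw": -1}]}}

```text
t: 11.35
tool_pos: [0.6366, 0.0661, 0.2243]
ee_rot: [0.706, 0.708, 0.001, 0.001]
force: [-3.6, -0.1, 4.3]
gripper_width: 0.124
grip_force: 108.8
```

Contact came at TCP z 0.224 with a force towards -x, so the grip is on the rear flank of the seat. Back off slightly and shift outward.

Request:
{"name": "apply_moves", "arguments": {"moves": [{"rx": 0,"ry": 0,"rz": 0,"dx": 0,"dy": -0.04,"dz": -0.06,"jaw": -1},{"rx": 0,"ry": 0,"rz": 0,"dx": 0,"dy": -0.06,"dz": 0,"jaw": -1},{"rx": 0,"ry": 0,"rz": 0,"dx": 0,"dy": 0,"dz": 0,"jaw": -1},{"rx": 0,"ry": 0,"rz": 0,"dx": 0,"dy": 0,"dz": 0,"jaw": -1}]}}

```text
t: 11.75
tool_pos: [0.6344, 0.0659, 0.2234]
ee_rot: [0.706, 0.708, 0.0, 0.0]
force: [1.2, 0.2, -4.1]
gripper_width: 0.126
grip_force: 108.0
```

```bash
python3 - <<'E'
from h import *
st()
E
```

```text
t 11.75 tcp [0.6344 0.0659 0.2234] F [ 1.24  0.16 -4.12] T [ 0.234 -0.278  0.015] w 0.126 gf 108.0
```

Request:
{"name": "apply_moves", "arguments": {"moves": [{"rx": 0,"ry": 0,"rz": 0,"dx": 0,"dy": 0.02,"dz": 0.02,"jaw": -1},{"rx": 0,"ry": 0,"rz": 0,"dx": 0,"dy": 0,"dz": 0,"jaw": -1},{"rx": 0,"ry": 0,"rz": 0,"dx": 0,"dy": 0,"dz": 0,"jaw": -1}]}}

```text
t: 12.05
tool_pos: [0.6344, 0.0659, 0.2232]
ee_rot: [0.706, 0.708, -0.0, -0.0]
force: [0.7, 0.8, -2.6]
gripper_width: 0.127
grip_force: 108.1
```

```bash
python3 - <<'E'
from h import *
st()
E
```

```text
t 12.05 tcp [0.6344 0.0659 0.2232] F [ 0.74  0.82 -2.63] T [0.188 0.    0.022] w 0.127 gf 108.1
```

Request:
{"name": "apply_moves", "arguments": {"moves": [{"rx": 0,"ry": 0,"rz": 0,"dx": 0,"dy": 0,"dz": 0.02,"jaw": -1},{"rx": 0,"ry": 0,"rz": 0,"dx": 0,"dy": 0,"dz": 0,"jaw": -1},{"rx": 0,"ry": 0,"rz": 0,"dx": 0,"dy": 0,"dz": 0,"jaw": -1}]}}

```text
t: 12.35
tool_pos: [0.6344, 0.066, 0.2231]
ee_rot: [0.706, 0.708, 0.0, 0.0]
force: [-0.5, 0.7, -0.5]
gripper_width: 0.126
grip_force: 108.3
```

```bash
python3 - <<'E'
from h import *
st()
E
```

```text
t 12.35 tcp [0.6344 0.066  0.2231] F [-0.5   0.74 -0.49] T [0.176 0.121 0.02 ] w 0.126 gf 108.3
```

```bash
python3 - <<'E'
from h import *
s,M=st(); off=np.array([.6368,.0661,.2647])-s["tool_pos"]
g=lambda u,v:(100+u/2.2,120+v/2.2)
q=lambda p,z:ray("wrist",g(*p),z-off[2])+off
print("bar edge",q((530,357),.24),q((530,357),.25)); print("tube end +y",q((350,272),.2834),q((350,285),.2834)); print("pail lid top/centre row", q((365,255),.19))
n="wrist";im=optics.get_image(n)
for r in regions_of("hook_root",n)[:1]:
    ys,xs=np.nonzero(r["pixels"]); 
    for u in range(xs.min(),xs.max(),25): v=ys[xs==u]; print(u,v.min() if len(v) else None, v.max() if len(v) else None)
for r in regions_of("bail_crown","wrist")[:1]: print(r["uv"])
st()
E
```

```text
t 12.35 tcp [0.6344 0.066  0.2231] F [-0.5   0.74 -0.49] T [0.176 0.121 0.02 ] w 0.126 gf 108.3
bar edge [0.68350898 0.03638172 0.24      ] [0.68068136 0.04319529 0.25      ]
tube end +y [0.63667826 0.08406716 0.2834    ] [0.6366889  0.08137585 0.2834    ]
pail lid top/centre row [0.64177442 0.04020576 0.19      ]
239 341 353
264 None None
289 None None
314 None None
339 None None
364 None None
389 None None
414 None None
439 330 347
464 None None
489 365 381
t 12.5 tcp [0.6344 0.0659 0.223 ] F [-0.39  0.18 -0.65] T [ 0.15   0.146 -0.051] w 0.125 gf 108.3
```

Request:
{"name": "apply_moves", "arguments": {"moves": [{"rx": 0,"ry": 0,"rz": 0,"dx": 0,"dy": 0,"dz": 0.005,"jaw": -1},{"rx": 0,"ry": 0,"rz": 0,"dx": 0,"dy": 0,"dz": 0,"jaw": -1},{"rx": 0,"ry": 0,"rz": 0,"dx": 0,"dy": 0,"dz": 0,"jaw": -1}], "squeeze": 20}}

```text
t: 12.8
tool_pos: [0.6344, 0.0659, 0.2229]
ee_rot: [0.706, 0.708, 0.0, 0.0]
force: [-1.1, 1.0, 1.0]
gripper_width: 0.123
grip_force: 108.4
```

```bash
python3 - <<'E'
from h import *
st()
E
```

```text
t 12.8 tcp [0.6344 0.0659 0.2229] F [-1.14  1.05  0.99] T [ 0.119  0.265 -0.056] w 0.123 gf 108.4
```

Request:
{"name": "apply_moves", "arguments": {"moves": [{"rx": 0,"ry": 0,"rz": 0,"dx": 0,"dy": 0,"dz": 0,"jaw": -0.7},{"rx": 0,"ry": 0,"rz": 0,"dx": 0,"dy": 0,"dz": 0,"jaw": -0.6},{"rx": 0,"ry": 0,"rz": 0,"dx": 0,"dy": 0,"dz": 0,"jaw": -0.45},{"rx": 0,"ry": 0,"rz": 0,"dx": 0,"dy": 0,"dz": 0,"jaw": -0.25},{"rx": 0,"ry": 0,"rz": 0,"dx": 0,"dy": 0,"dz": 0,"jaw": -0.2}]}}

```text
t: 13.3
tool_pos: [0.6346, 0.0655, 0.2227]
ee_rot: [0.706, 0.708, 0.0, 0.0]
force: [0.4, -0.1, -0.1]
gripper_width: 0.404
grip_force: 0.0
```

```bash
python3 - <<'E'
from h import *
st()
n="wrist";im=optics.get_image(n)
for r in regions_of("bail_crown",n)[:2]:
    m=r["pixels"]; ys,xs=np.nonzero(m); print(r["p"],r["uv"],xs.min(),xs.max(),ys.min(),ys.max())
g=cv2.cvtColor(im,cv2.COLOR_RGB2GRAY); print([int(x) for x in g[300,200:320:4]])
st()
E
```

```text
t 13.3 tcp [0.6346 0.0655 0.2227] F [ 0.41 -0.12 -0.14] T [ 0.028 -0.036 -0.071] w 0.404 gf 0.0
0.56 [259.7, 283.6] 241 274 134 374
[17, 15, 60, 26, 11, 159, 171, 168, 168, 171, 168, 19, 24, 33, 34, 34, 31, 25, 21, 167, 170, 168, 167, 170, 169, 11, 9, 63, 11, 16]
t 13.4 tcp [0.6345 0.0657 0.2226] F [ 0.43 -0.93 -0.27] T [-0.03  -0.01   0.002] w 0.403 gf 0.0
```

Request:
{"name": "apply_moves", "arguments": {"moves": [{"rx": 0,"ry": 0,"rz": 0,"dx": 0,"dy": 0,"dz": -0.3,"jaw": -0.2},{"rx": 0,"ry": 0,"rz": 0,"dx": 0,"dy": 0,"dz": -0.6,"jaw": -0.2},{"rx": 0,"ry": 0,"rz": 0,"dx": 0,"dy": 0,"dz": -1,"jaw": -0.2},{"rx": 0,"ry": 0,"rz": 0,"dx": 0,"dy": 0,"dz": -1,"jaw": -0.2},{"rx": 0,"ry": 0,"rz": 0,"dx": 0,"dy": 0,"dz": -1,"jaw": -0.2}]}}

```text
t: 13.9
tool_pos: [0.6344, 0.0658, 0.3218]
ee_rot: [0.706, 0.708, 0.0, 0.0]
force: [0.3, 0.7, 1.2]
gripper_width: 0.4
grip_force: 0.0
```

Request:
{"name": "apply_moves", "arguments": {"moves": [{"rx": 0,"ry": 0,"rz": 0,"dx": 0,"dy": -1,"dz": 0,"jaw": -0.2},{"rx": 0,"ry": 0,"rz": 0,"dx": 0,"dy": -1,"dz": 0,"jaw": -0.2},{"rx": 0,"ry": 0,"rz": 0,"dx": 0,"dy": -1,"dz": 0,"jaw": -0.2},{"rx": 0,"ry": 0,"rz": 0,"dx": 0,"dy": -1,"dz": 0,"jaw": -0.2},{"rx": 0,"ry": 0,"rz": 0,"dx": 0,"dy": 0,"dz": 0,"jaw": -0.2}]}}

```text
t: 14.4
tool_pos: [0.5319, 0.0663, 0.3217]
ee_rot: [0.705, 0.709, -0.0, 0.0]
force: [0.6, 0.8, 0.2]
gripper_width: 0.397
grip_force: 0.0
```

```bash
python3 - <<'E'
from h import *
st()
for k in range(3):
  for n in ("scene","top"):
    im=optics.get_image(n)
    for t in ("pail_center","bail_crown"):
      for r in regions_of(t,n)[:2]:
        ys,xs=np.nonzero(r["pixels"]); print(k,n,t,round(r["p"],2),r["uv"],xs.min(),xs.max(),ys.min(),ys.max())
for n in ("scene","top"): print(n,"expected grip ends & lid",proj(n,[[.634,-.017,.242],[.634,.083,.242],[.634,.033,.149]]).round(1).tolist())
E
```

```text
t 14.4 tcp [0.5319 0.0663 0.3217] F [0.58 0.76 0.18] T [ 0.062 -0.026 -0.037] w 0.397 gf 0.0
0 scene pail_center 0.63 [272.7, 216.3] 247 297 179 248
0 scene bail_crown 0.67 [271.7, 191.8] 251 294 179 231
0 top pail_center 0.68 [282.1, 155.4] 276 290 142 170
0 top bail_crown 0.52 [283.1, 151.6] 277 290 148 158
1 scene pail_center 0.66 [271.0, 212.8] 247 297 179 248
1 scene bail_crown 0.63 [272.4, 191.2] 252 294 179 218
1 scene bail_crown 0.48 [342.3, 129.4] 333 351 113 140
1 top pail_center 0.81 [283.9, 156.8] 276 290 143 170
1 top bail_crown 0.54 [279.2, 149.8] 278 283 149 152
2 scene pail_center 0.97 [270.9, 215.6] 248 296 179 247
2 scene bail_crown 0.92 [271.0, 189.9] 251 294 179 230
2 top pail_center 0.69 [285.5, 155.7] 275 292 142 171
2 top pail_center 0.69 [150.7, 168.6] 138 163 156 179
2 top bail_crown 0.48 [284.7, 153.7] 277 290 149 159
2 top bail_crown 0.38 [264.5, 115.1] 260 270 107 122
scene expected grip ends & lid [[258.5, 202.6], [288.6, 179.3], [272.6, 211.0]]
top expected grip ends & lid [[283.2, 151.4], [245.7, 150.7], [264.0, 158.3]]
```

Request:
{"name": "apply_moves", "arguments": {"moves": [{"rx": 0,"ry": 0,"rz": 0,"dx": 0,"dy": -1,"dz": -0.5,"jaw": -0.2},{"rx": 0,"ry": 0,"rz": 0,"dx": 0,"dy": -1,"dz": -0.5,"jaw": -0.2},{"rx": 0,"ry": 0,"rz": 0,"dx": 0,"dy": -1,"dz": 0,"jaw": -0.2},{"rx": 0,"ry": 0,"rz": 0,"dx": 0,"dy": -1,"dz": 0,"jaw": -0.2},{"rx": 0,"ry": 0,"rz": 0,"dx": 0,"dy": 0,"dz": 0,"jaw": -0.2}]}}

```text
t: 15.8
tool_pos: [0.432, 0.0658, 0.346]
ee_rot: [0.706, 0.709, -0.0, 0.001]
force: [1.2, -0.0, 0.2]
gripper_width: 0.401
grip_force: 0.0
```

Request:
{"name": "apply_moves", "arguments": {"moves": [{"rx": 0,"ry": 0,"rz": 0,"dx": 0,"dy": 0,"dz": 0,"jaw": -0.2},{"rx": 0,"ry": 0,"rz": 0,"dx": 0,"dy": 0,"dz": 0,"jaw": -0.2},{"rx": 0,"ry": 0,"rz": 0,"dx": 0,"dy": 0,"dz": 0,"jaw": -0.2},{"rx": 0,"ry": 0,"rz": 0,"dx": 0,"dy": 0,"dz": 0,"jaw": -0.2},{"rx": 0,"ry": 0,"rz": 0,"dx": 0,"dy": 0,"dz": 0,"jaw": -0.2}]}}

```text
t: 16.3
tool_pos: [0.4348, 0.0652, 0.3449]
ee_rot: [0.706, 0.708, -0.0, -0.0]
force: [0.1, -0.3, 0.8]
gripper_width: 0.399
grip_force: 0.0
```

```bash
python3 - <<'E'
from h import *
st()
fr=[]
for k in range(5):
    fr.append(cv2.GaussianBlur(optics.get_image("scene"),(5,5),0).astype(int)); [optics.get_image("top") for _ in range(3)]
print([int(abs(f-fr[0])[160:270,235:310].max()) for f in fr])
r=regions_of("pail_center","top")[0]; ys,xs=np.nonzero(r["pixels"]);print(r["p"],r["uv"],xs.min(),xs.max(),ys.min(),ys.max())
optics.get_image("scene")
m=regions_of("pail_center","scene")[0]["pixels"]
im=optics.get_image("scene")
# level check: fit ellipse to bright lid against level prediction
a=np.linspace(0,2*np.pi,60); 
P=np.c_[.634+.0655*np.cos(a),.033+.0655*np.sin(a),np.full(60,.149)]
print("pred lid",cv2.fitEllipse(proj("scene",P).astype(np.float32)))
g=cv2.cvtColor(im,cv2.COLOR_RGB2GRAY); b=((g>140)&m).astype(np.uint8); b=cv2.morphologyEx(b,cv2.MORPH_CLOSE,np.ones((9,9)))
c=max(cv2.findContours(b,0,cv2.CHAIN_APPROX_NONE)[0],key=len); print("seen",cv2.fitEllipse(cv2.convexHull(c)),cv2.contourArea(c))
E
```

```text
t 16.3 tcp [0.4348 0.0652 0.3449] F [ 0.07 -0.28  0.78] T [ 0.023 -0.073 -0.054] w 0.399 gf 0.0
[0, 2, 2, 2, 2]
0.77 [264.7, 158.0] 235 290 137 181
pred lid ((272.6011657714844, 211.70030212402344), (43.43617630004883, 50.84844970703125), 93.98072052001953)
seen ((262.5148010253906, 212.33836364746094), (27.855504989624023, 38.036502838134766), 178.91038513183594) 288.5
```

```bash
python3 -c "
from station import bot
print(bot.finish_job())"
```

```text
the job is handed in; nothing more can be done
None
```

The pail hangs by its bail in the big hook's seat, and I let go only once the force reading showed the hook carrying the weight. The cameras showed it still and where a level pail should be (my separate lid-ellipse check failed), nothing else was touched as far as I could tell, and I handed the job in at about 17 s.

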